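# Pack the vacuum chamber, clamp it and bleed its vent valve

### The arm

A 6-joint arm with a two-finger parallel gripper is mounted at the origin on the work surface. World frame = base frame: x ahead of the robot, y to its left, z up, the work surface at z = 0. Lengths are in m, angles in degrees, forces in N, time in s.
With the tool pointing down it reaches from about 0.2 to 0.875 m from the base axis. Payload 3.4 kg.
Tool frame: the origin (TCP) lies midway between the tips of the shut fingers; the grasp point (between the pads) lies 19 mm behind it; z points along the fingers, y is the direction in which the jaws open and shut (so a half turn about z gives the same grasp; the last joint's range is limited). The gripper opens to 94 mm and grips with 3 to 60 N. Pads are 16 mm wide; open, the fingers measure 119 mm over their backs; the gripper's body (75 mm by 177 mm) begins 78 mm behind the grasp point.
Start: joints at [59.416, 15.808, 86.224, -0, 77.962, -6.933], TCP at [0.231, 0.527, 0.205] pointing down, gripper open.
Joint ranges: [-165.64, 165.64], [-43.16, 119.46], [12.63, 154.43], [-67.54, 247.53], [6.08, 155.33], [-154.97, 154.97]. Speed limits (degrees/s): [147.25, 147.25, 180, 180, 180, 180].

### API

Orientations are given as a 3x3 rotation matrix whose columns are the frame's x, y, z axes.
In Python, from rig import env gives the robot as it stands. Calls block until the motion is done:
- env.reach(position, orientation): joint-space move of the TCP to a pose.
- env.movel(position, rotation=None, rate=0.15, f_stop=None): straight line of the TCP; rotation=None keeps the orientation; rate is the mean speed in m/s. With f_stop (N) it stops when the force on the tool has changed by that much, and returns True; else False.
- env.move_joints(angles): joint-space move.
- env.gripper_to(opening): finger opening in m; the grip force is fixed at half the most; returns when the fingers have stopped.
- env.wait(seconds).
- env.solve_ik(position, orientation): joint angles nearest the present ones, or None.
- env.snapshot(name): name is "side" or "top" or "wrist"; returns a dict with "frame" (400x640x3 uint8, red, green, blue), "fov_y" (degrees; the focal length in pixels is half the picture's height over the tangent of half this angle, whatever the lens; pixels are square), "cx", "cy" (the principal point, pixels), "pose" (4x4, takes a point from camera to world coordinates); the wrist camera has in their place "hand_eye" (4x4, takes a point from camera to tool coordinates, whose origin is the TCP and whose axes are the flange's). Camera axes: x right, y up, looking along -z (the intrinsics and any distortion apply to the point x, -y, -z); pixel columns grow to the right and rows downward; lengths in m; the calibration is good to about 2 mm. The wrist camera is an equidistant fisheye: a pixel r from the principal point sees the ray r / f radians off the axis. A picture is of the moment at which its call begins: read the wrist's pose just before it. There is no depth.
A pose or a line that the arm cannot do raises env.PlanningError and nothing moves.
- env.finish_job(): hands the job in, once; it reports no verdict.
Readings, each from a call of its own:
- env.read_time_s(): time.
- env.read_joint_pos(): joint angles.
- env.read_dq(): joint speeds.
- env.read_effort(): joint torques, N m.
- env.read_ee_pos(): TCP position.
- env.read_tool_rot(): TCP orientation.
- env.read_wrist_force(): force on the tool from outside, world axes, zero at the start.
- env.read_wrist_torque(): the same for the moment, N m.
- env.read_gripper_width(): finger opening in m.
Only numpy, scipy, OpenCV 4.12 (cv2) and the standard library are available. Lean on these libraries where they do the work, as an engineer would, in place of code of your own. Each camera call takes 0.05 s, during which the arm holds its last target.

### The job

Pack every pink resin blank on the bench into the blue vacuum chamber, then fit the lid fully home and let go of it, and swing the red-gripped wire bail up and right over until it lies on the lid's two ribs. Only then unscrew the small knurled brass lock nut on the vent valve (anticlockwise, as far as it goes), press the freed red valve tip right down for about a second to bleed the air, and let it spring back. Leave everything else on the bench where it is.

Things in the scene. Friction and masses are not known exactly. Their poses are not given: they have to be found in the camera images.
- chamber: blue open-topped box, fixed, the vacuum chamber. Origin: centre of its underside on the bench. Inside 165 (its x) by 130 (its y) mm, walls 6 mm, inner floor 8 mm up, rim 90 mm up; z up. Its bail hinges near its -y side; its valve block (44 mm square, 38 mm high) stands 160 mm from the centre on its -x side, towards the robot
- chamber_mouth (a point): centre of the chamber's rim plane, 90 mm above the bench; same axes as the chamber
- lid: loose aluminium lid, plate 182 (its x) by 148 (its y) by 12 mm, 0.4 to 0.65 kg. Origin: centre of the plate's underside; z up. The rubber plug under it (155 x 120 x 10 mm deep) drops into the chamber's mouth with 5 mm to spare all round, lid x along chamber x (a half turn is as good); home, its origin is at chamber_mouth. It starts lying on its plug, origin 10 mm above the bench
- lid_handle (a point): centre of the lid's black bar handle, 50 mm above the lid's origin; the bar is 84 mm long along the lid's x, 14 mm wide, 14 mm high, with 31 mm of free space under it, on posts 36 mm either side of its middle. Beside it two steel ribs run along the lid's y at x = -68 and +68 mm, 16 mm wide, 14 mm high, 130 mm long
- blank_a: pink resin blank, bar 84 x 28 x 28 mm, long along its x, 70 g, loose. Origin at its centre. There may be two or three blanks; an absent one reads None. They may lie anywhere inside the chamber, not above its rim
- blank_b: pink resin blank, like blank_a
- blank_c: pink resin blank, like blank_a
- bail (a joint): angle of the wire bail on its hinge, rad: 0 lies flat out to the chamber's -y side, grows as it is raised, 1.57 upright, about 2.82 when it lies on the ribs of the fitted lid. Stiff hinge: it stays where it is left (about 2 to 3 N at the grip moves it)
- bail_grip (a point): middle of the bail's red grip, a round bar 14 mm in diameter and 90 mm long, parallel to the chamber's x, 115 mm from the hinge line. It can turn between fingertips that hold it from above. Flat out it is about 85 mm above the bench, with nothing under it
- bail_hinge (a point): middle of the bail's hinge line, fixed on the chamber 60 mm to its -y side and 85 mm above the bench; the hinge line runs along the chamber's x. The wire legs (10 mm thick) run 105 mm either side of it, outside the lid
- lock_nut (a joint): turn of the knurled lock nut, rad: 0 screwed down, grows anticlockwise seen from above, stop at 4.7. Friction 0.03 N m. It rises 1.28 mm per rad and stays on the pin. The pin can be pressed only as far as the nut has risen
- nut_mid (a point): centre of the knurled brass lock nut, 18 mm in diameter, 14 mm high, axis upright, on a 12 mm stem; about 35 mm above the valve block's top when screwed down; the tip sticks up above the nut
- vent_pin (a joint): how far the valve pin is pressed down, m: 0 up, 0.0045 bottom stop; spring, 1.4 N to start and about 4.5 N at the bottom. Pressed means over 3 mm
- pin_top (a point): top of the red valve tip, 10 mm in diameter, 25 mm above the centre of the nut when the nut is screwed down, 19 mm when it is unscrewed
- sanding_block: cork sanding block, 97 x 57 x 28 mm, loose, to be left alone; origin under its centre
- wood_offcut: wood offcut, 150 x 60 x 22 mm, loose, to be left alone; origin under its centre
- glue_bottle: white glue bottle, 60 mm wide, 110 mm tall, loose, to be left alone; origin under its centre
- paint_tin: paint tin, 80 mm wide, 90 mm tall, loose, to be left alone; origin under its centre
- tape_roll: roll of yellow tape, 100 mm wide, 25 mm high, loose, to be left alone; origin under its centre
- driver: blue-handled screwdriver lying on the bench, loose, to be left alone
Not all that is in view belongs to the job. What is shaped like the blank_b but black is not meant. Leave any purple look-alike of the blank_c alone.

How it is judged (in metres and radians):
On the way, in this order (a step that is already met when the one before it is completed fails the run):
1. every blank lies inside the chamber (x of blank_a in the frame of chamber between -0.08 and 0.08 m and y of blank_a in the frame of chamber between -0.062 and 0.062 m and z of blank_a in the frame of chamber between 0 and 0.072 m and x of blank_b in the frame of chamber between -0.08 and 0.08 m and y of blank_b in the frame of chamber between -0.062 and 0.062 m and z of blank_b in the frame of chamber between 0 and 0.072 m and x of blank_c in the frame of chamber between -0.08 and 0.08 m and y of blank_c in the frame of chamber between -0.062 and 0.062 m and z of blank_c in the frame of chamber between 0 and 0.072 m and linear speed of each of blank_a, blank_b, blank_c below 0.03 m/s), for 0.2 s.
2. the lid is fitted home over the blanks and let go (x of blank_a in the frame of chamber between -0.08 and 0.08 m and y of blank_a in the frame of chamber between -0.062 and 0.062 m and z of blank_a in the frame of chamber between 0 and 0.072 m and x of blank_b in the frame of chamber between -0.08 and 0.08 m and y of blank_b in the frame of chamber between -0.062 and 0.062 m and z of blank_b in the frame of chamber between 0 and 0.072 m and x of blank_c in the frame of chamber between -0.08 and 0.08 m and y of blank_c in the frame of chamber between -0.062 and 0.062 m and z of blank_c in the frame of chamber between 0 and 0.072 m and horizontal distance between lid and chamber_mouth below 0.01 m and z of lid in the frame of chamber_mouth below 0.004 m and angle between lid's own z axis and vertical below 0.05 rad and contact force between lid and the fingers below 0.1 N and linear speed of lid below 0.02 m/s), for 0.2 s.
3. the bail lies over the lid's ribs (x of blank_a in the frame of chamber between -0.08 and 0.08 m and y of blank_a in the frame of chamber between -0.062 and 0.062 m and z of blank_a in the frame of chamber between 0 and 0.072 m and x of blank_b in the frame of chamber between -0.08 and 0.08 m and y of blank_b in the frame of chamber between -0.062 and 0.062 m and z of blank_b in the frame of chamber between 0 and 0.072 m and x of blank_c in the frame of chamber between -0.08 and 0.08 m and y of blank_c in the frame of chamber between -0.062 and 0.062 m and z of blank_c in the frame of chamber between 0 and 0.072 m and horizontal distance between lid and chamber_mouth below 0.01 m and z of lid in the frame of chamber_mouth below 0.004 m and angle between lid's own z axis and vertical below 0.05 rad and value of joint bail above 2.7 rad), for 0.2 s.
4. the lock nut is unscrewed, the tip not yet pressed (horizontal distance between lid and chamber_mouth below 0.01 m and z of lid in the frame of chamber_mouth below 0.004 m and angle between lid's own z axis and vertical below 0.05 rad and value of joint bail above 2.7 rad and value of joint lock_nut above 4.2 rad and value of joint vent_pin below 0.0015 m), for 0.1 s.
5. the valve tip is held pressed (horizontal distance between lid and chamber_mouth below 0.01 m and z of lid in the frame of chamber_mouth below 0.004 m and angle between lid's own z axis and vertical below 0.05 rad and value of joint bail above 2.7 rad and value of joint vent_pin above 0.003 m), for 0.5 s.
At the end, for the whole second after the job is handed in: every blank lies at rest inside the chamber below the rim, the lid is home (within 10 mm of centre, not more than 4 mm proud, level within 0.05 rad), the bail is over on the ribs (beyond 2.70 rad), the lock nut is unscrewed beyond 4.0 rad, and the valve tip has sprung back (under 1 mm) (all of step 3 and linear speed of each of blank_a, blank_b, blank_c below 0.03 m/s and contact force between lid and the fingers below 0.1 N and linear speed of lid below 0.02 m/s and value of joint lock_nut above 4 rad and value of joint vent_pin below 0.001 m); the robot touches nothing.
It fails at once if a bystander (sanding block, offcut, bottle, tin, tape, screwdriver) is shifted more than 5 cm (distance of any of sanding_block, wood_offcut, glue_bottle, paint_tin, tape_roll, driver from where it was at the start of the episode above 0.05 m).
Of blank_a, blank_b, blank_c only 2 to 3 are there at a start; the rules pass over those that are not, and their reading is None.
At some moment in a run one of blank_a, blank_b, blank_c may be knocked a few centimetres aside while the robot is not near it.
Once in a run the grip may slacken for a moment while it holds something.
It also fails if it takes over 210 s, if anything falls off the work surface, if the arm or the gripper's body presses on something with over 40 N, if the wrist force passes 120 N, or if a joint passes its speed limit or range.

## Working session

There is one attempt and no reset: what is moved stays moved. The work goes in short steps, each a Python script; the robot and the scene stay as the last script left them, time stands still between calls to the robot, and variables do not carry over. Pictures are saved under pics/ and viewed, and the job is handed in when it is done.

```bash
ls; mkdir -p pics; python3 - <<'E'
from rig import env
import cv2,numpy as np
print(env.read_time_s(),env.read_ee_pos(),env.read_tool_rot())
for n in ["side","top","wrist"]:
    s=env.snapshot(n); cv2.imwrite(f"pics/{n}0.png",s["frame"][:,:,::-1])
    print(n,{k:(np.round(v,4).tolist() if k!="frame" else v.shape) for k,v in s.items()})
E
```

```text
pics
0.0 [0.23039229 0.52621674 0.20461394] [[-9.16015236e-01  4.01142469e-01 -8.98767526e-04]
 [ 4.01143427e-01  9.16013930e-01 -1.55891912e-03]
 [ 1.97934912e-04 -1.78852835e-03 -9.99998381e-01]]
side {'frame': (400, 640, 3), 'fov_y': 46.7277, 'cx': 312.2122, 'cy': 193.9989, 'pose': [[0.9658, 0.1527, -0.2094, 0.2971], [-0.259, 0.5997, -0.7572, -0.884], [0.0099, 0.7855, 0.6188, 0.8197], [0.0, 0.0, 0.0, 1.0]]}
top {'frame': (400, 640, 3), 'fov_y': 49.6729, 'cx': 320.6794, 'cy': 192.7973, 'pose': [[0.0166, 0.9878, -0.1549, 0.3277], [-0.9999, 0.0165, -0.0019, 0.0067], [0.0007, 0.1549, 0.9879, 1.4142], [0.0, 0.0, 0.0, 1.0]]}
wrist {'frame': (400, 640, 3), 'fov_y': 65.7065, 'cx': 316.3678, 'cy': 203.4111, 'hand_eye': [[0.0003, 0.96, 0.2801, 0.0832], [1.0, -0.0002, -0.0005, -0.0006], [-0.0004, 0.2801, -0.96, -0.1776], [0.0, 0.0, 0.0, 1.0]]}
```

View pics/side0.png

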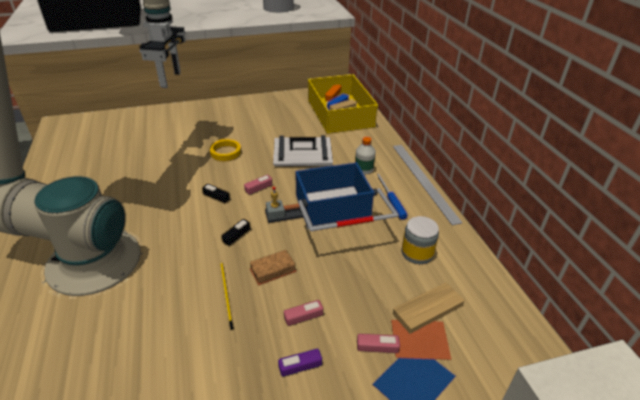

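View pics/top0.png

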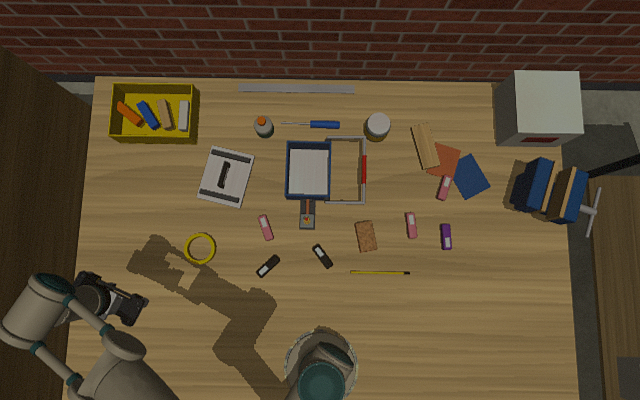

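View pics/wrist0.png

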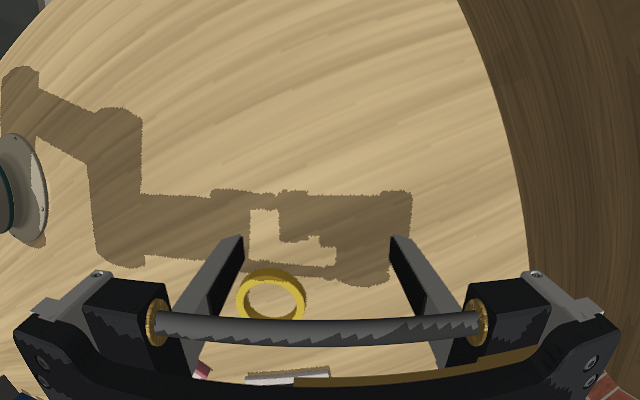

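```bash
cat > h.py <<'E'
from rig import env
import cv2,numpy as np
def snap(n,name=None):
    if n=="wrist":
        p=np.array(env.read_ee_pos());R=np.array(env.read_tool_rot())
        s=env.snapshot(n);T=np.eye(4);T[:3,:3]=R;T[:3,3]=p
        s["pose"]=T@np.array(s["hand_eye"]);s["fish"]=True
    else:
        s=env.snapshot(n);s["pose"]=np.array(s["pose"]);s["fish"]=False
    s["f"]=200/np.tan(np.radians(s["fov_y"]/2))
    if name: cv2.imwrite(f"pics/{name}.png",s["frame"][:,:,::-1])
    return s
def ray(s,u,v):
    x=(u-s["cx"])/s["f"];y=(v-s["cy"])/s["f"]
    if s["fish"]:
        th=np.hypot(x,y);k=np.sin(th)/th if th>1e-9 else 1.
        d=np.array([x*k,-y*k,-np.cos(th)])
    else: d=np.array([x,-y,-1.])
    return s["pose"][:3,3],s["pose"][:3,:3]@(d/np.linalg.norm(d))
def onz(s,u,v,z):
    o,d=ray(s,u,v);return o+d*(z-o[2])/d[2]
def tri(s1,p1,s2,p2):
    a,d=ray(s1,*p1);b,e=ray(s2,*p2)
    t=np.linalg.lstsq(np.stack([d,-e],1),b-a,rcond=None)[0]
    A=a+t[0]*d;B=b+t[1]*e
    return (A+B)/2,np.linalg.norm(A-B)
def proj(s,P):
    c=s["pose"][:3,:3].T@(np.asarray(P)-s["pose"][:3,3])
    x,y,z=c[0],-c[1],-c[2]
    if s["fish"]:
        r=np.hypot(x,y);th=np.arctan2(r,z);x,y=x/r*th,y/r*th
    else: x,y=x/z,y/z
    return np.array([s["cx"]+s["f"]*x,s["cy"]+s["f"]*y])
def hsv(s): return cv2.cvtColor(s["frame"],cv2.COLOR_RGB2HSV)
def blobs(m,amin=30):
    cs,_=cv2.findContours(m.astype(np.uint8),cv2.RETR_EXTERNAL,cv2.CHAIN_APPROX_NONE)
    return sorted([c for c in cs if cv2.contourArea(c)>amin],key=cv2.contourArea,reverse=True)
def down(yaw):
    # tool z down; tool y (jaw axis) at angle yaw (deg) in world xy
    a=np.radians(yaw);y=np.array([np.cos(a),np.sin(a),0]);z=np.array([0,0,-1.]);x=np.cross(y,z)
    return np.stack([x,y,z],1)
def crop(s,x0,y0,x1,y1,name,k=4):
    cv2.imwrite(f"pics/{name}.png",cv2.resize(s["frame"][y0:y1,x0:x1,::-1],None,fx=k,fy=k,interpolation=cv2.INTER_CUBIC))
E
python3 - <<'E'
from h import *
t=snap("top");sd=snap("side")
crop(t,190,120,390,270,"t1");crop(t,350,110,500,260,"t2");crop(sd,190,110,420,270,"s1",3);crop(sd,200,230,470,390,"s2",3)
for s,n in((t,"top"),(sd,"side")):
    H=hsv(s);m=((H[...,0]>165)|(H[...,0]<3))&(H[...,1]>70)&(H[...,2]>90)
    for c in blobs(m,25):
        r=cv2.minAreaRect(c);print(n,np.round(r[0],1),np.round(r[1],1),round(r[2]),np.round(onz(s,*r[0],0.02),3), H[int(r[0][1]),int(r[0][0])])
E
```

```text
top [265.1 227.3] [25.2  8. ] 71 [0.431 0.187 0.02 ] [179  89 138]
top [411.4 224.9] [24.8  7.8] 83 [ 0.446 -0.285  0.02 ] [  3  66 140]
top [444.5 187. ] [ 7.9 24.4] 17 [ 0.572 -0.396  0.02 ] [179 112 137]
side [378.3 342.8] [41.6 16.2] 4 [ 0.571 -0.399  0.02 ] [177 115 173]
side [303.3 312.2] [15.  38.3] 73 [ 0.445 -0.29   0.02 ] [177 118 173]
side [257.8 183.1] [ 9.8 27.3] 63 [0.429 0.182 0.02 ] [177 120 164]
side [354.5 220.4] [ 4.6 37.3] 81 [ 0.646 -0.04   0.02 ] [  1 229 165]
```

View pics/t1.png

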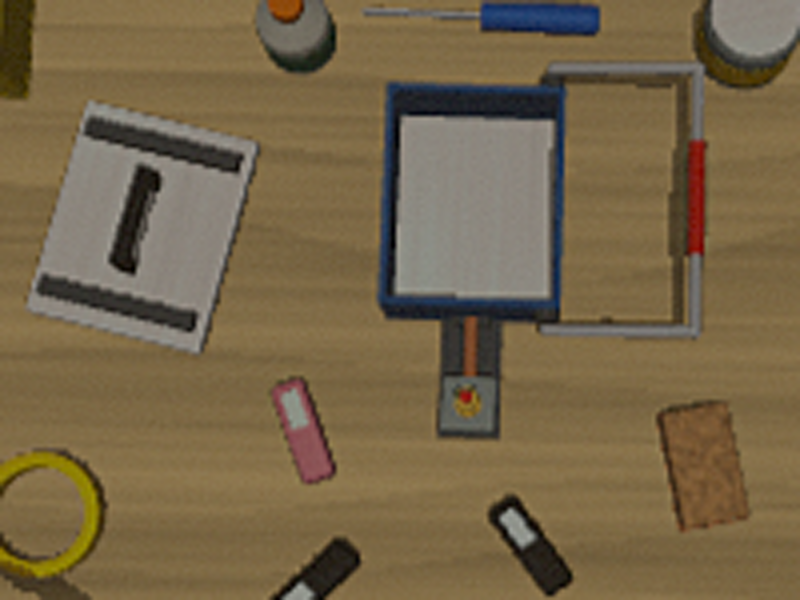

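View pics/t2.png

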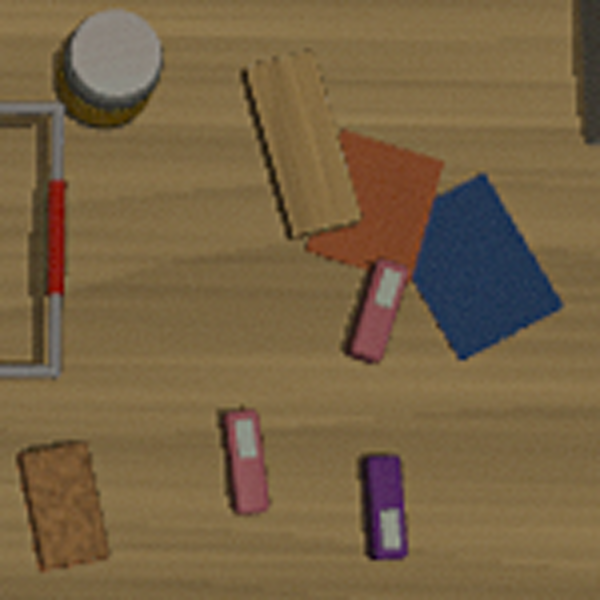

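View pics/s1.png

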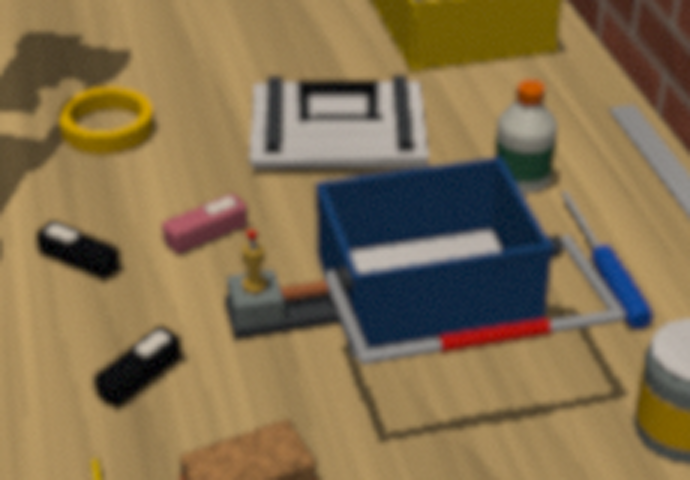

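View pics/s2.png

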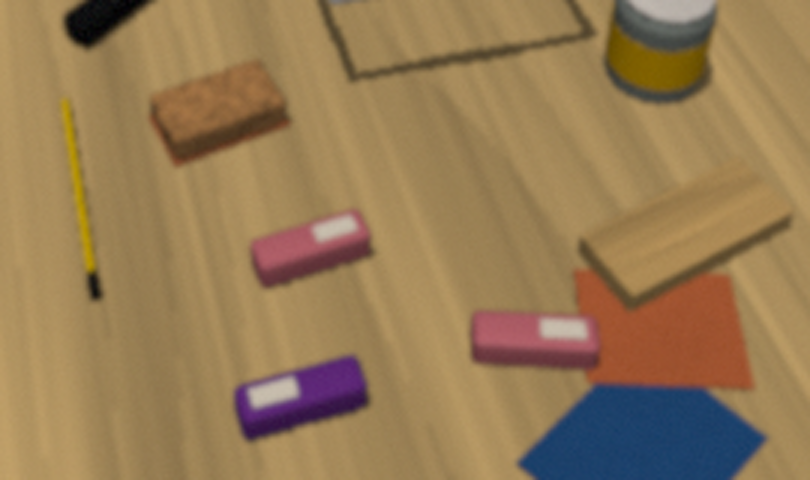

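Candidates for "pink blank" in the top view: the pink bars at (265,227), (411,225) and (444,187). The look-alikes are purple at (446,237) and black at (268,266) and (322,256). The crops confirm the three pink bars are the blanks. Next I'll locate the fixtures with the wrist camera.

```bash
python3 - <<'E'
from h import *
t=snap("top");sd=snap("side")
for p in [(388,86),(565,88),(380,303),(558,305)]: print("rim",np.round(onz(t,190+p[0]/4,120+p[1]/4,.09),3))
for p in [(92,102),(258,145),(28,305),(200,350)]: print("lid",np.round(onz(t,190+p[0]/4,120+p[1]/4,.022),3))
for p in [(150,172),(122,268)]: print("handle",np.round(onz(t,190+p[0]/4,120+p[1]/4,.067),3))
print("tip",tri(t,(190+464/4,120+395/4),sd,(190+252/3,110+233/3)))
print("grip",tri(t,(190+697/4,120+197/4),sd,(354.5,220.4)))
env.reach([0.50,0.05,0.40],down(90))
for i in range(1):
    w=snap("wrist","w1")
print(env.read_ee_pos(),env.read_joint_pos(), env.read_tool_rot())
E
```

```text
rim [0.698 0.118 0.09 ]
rim [ 0.698 -0.022  0.09 ]
rim [0.524 0.12  0.09 ]
rim [ 0.525 -0.018  0.09 ]
lid [0.699 0.369 0.022]
lid [0.665 0.23  0.022]
lid [0.528 0.412 0.022]
lid [0.493 0.27  0.022]
handle [0.63  0.308 0.067]
handle [0.552 0.326 0.067]
tip (array([0.45366414, 0.05272994, 0.09480797]), np.float64(0.0005199308149583158))
grip (array([ 0.61028163, -0.12492835,  0.10041676]), np.float64(0.0006956776283422947))
[0.49985957 0.05071311 0.39968501] [-2.15953213e+00  6.68832602e+00  7.14015828e+01  1.69262414e-02
  1.01946277e+02 -9.22203311e+01] [[-9.99999178e-01 -1.12210438e-03 -6.20238634e-04]
 [-1.12229844e-03  9.99999321e-01  3.12614366e-04]
 [ 6.19887427e-04  3.13310202e-04 -9.99999759e-01]]
```

View pics/w1.png

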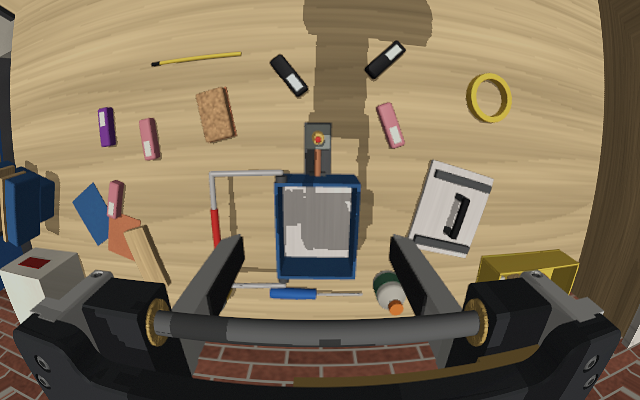

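```bash
python3 - <<'E'
from h import *
w=snap("wrist"); crop(w,200,110,370,300,"w1a",4)
crop(w,380,90,500,265,"w1b",4)
np.save("w1.npy",w["frame"]);import pickle;pickle.dump(w,open("w1.pkl","wb"))
H=hsv(w);m=((H[...,0]>165)|(H[...,0]<3))&(H[...,1]>70)&(H[...,2]>70)
for c in blobs(m,15):
    r=cv2.minAreaRect(c)
    if r[0][1]<280: print(np.round(r[0],1),np.round(r[1],1),round(r[2]),[np.round(onz(w,*r[0],z)[:2],4) for z in (.028,.085,.096)])
E
```

```text
[390.2 125.1] [45.3 16. ] 70 [array([0.4307, 0.1829]), array([0.4292, 0.1692]), array([0.4289, 0.1666])]
[149.  138.5] [40.8 15.6] 81 [array([ 0.4452, -0.2757]), array([ 0.4422, -0.2418]), array([ 0.4417, -0.2353])]
[114.6 199. ] [14.  38.1] 6 [array([ 0.5674, -0.3829]), array([ 0.5518, -0.3379]), array([ 0.5487, -0.3293])]
[215.5 228.2] [39.2  6.7] 84 [array([ 0.6278, -0.1472]), array([ 0.6059, -0.1267]), array([ 0.6017, -0.1228])]
[ 32.9 262.3] [28.9  9.9] 9 [array([ 0.7561, -0.7726]), array([ 0.7209, -0.6872]), array([ 0.7141, -0.6707])]
```

View pics/w1a.png

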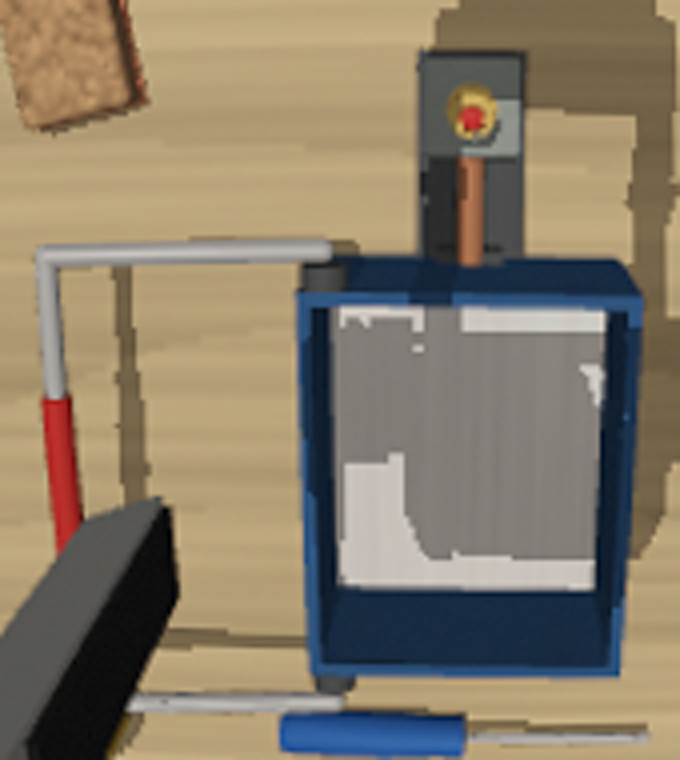

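View pics/w1b.png

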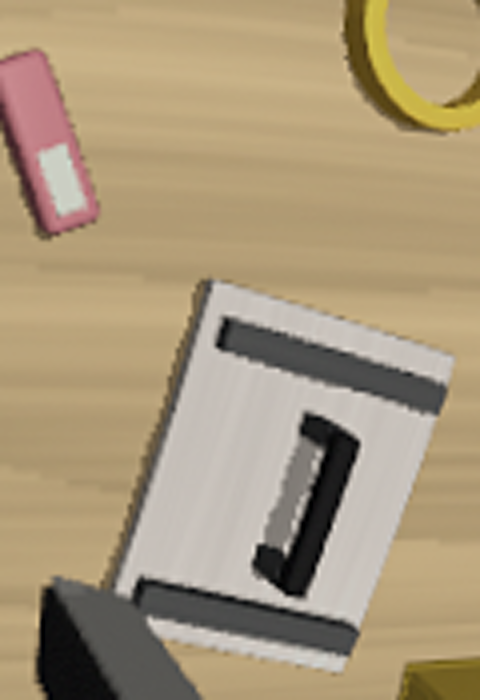

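```bash
python3 - <<'E'
from h import *
import pickle;w=pickle.load(open("w1.pkl","rb"))
g=lambda p,x0,y0,z:onz(w,x0+p[0]/4,y0+p[1]/4,z)
q=[g(p,200,110,.09)[:2] for p in [(300,293),(641,297),(619,673),(313,672)]]
print("rim",np.round(q,4).tolist(),np.round(np.mean(q,0),4),[round(np.linalg.norm(q[i]-q[(i+1)%4]),4) for i in range(4)],[round(np.degrees(np.arctan2(*( (b-a)[::-1]))),2) for a,b in ((q[0],q[3]),(q[1],q[2]),(q[0],q[1]),(q[3],q[2]))])
l=[g(p,380,90,.022)[:2] for p in [(210,281),(455,356),(344,672)]]
c=(l[0]+l[2])/2
print("lid",np.round(l,4).tolist(),np.round(c,4),np.linalg.norm(l[0]-l[1]),np.linalg.norm(l[1]-l[2]),[np.degrees(np.arctan2(*( (b-a)[::-1]))) for a,b in ((l[0],l[1]),(l[1],l[2]))])
print("tip",g((471,118),200,110,.098), "nut top",g((472,113),200,110,.080))
b=[g(p,380,90,.067)[:2] for p in [(345,432),(288,594)]]; print("bar", b,np.mean(b,0))
E
```

```text
rim [[0.5247, -0.016], [0.5262, 0.1222], [0.6998, 0.1208], [0.6994, -0.0177]] [0.6125 0.0523] [np.float64(0.1383), np.float64(0.1736), np.float64(0.1385), np.float64(0.1747)] [np.float64(-0.57), np.float64(-0.47), np.float64(89.4), np.float64(89.84)]
lid [[0.493, 0.2709], [0.5257, 0.4157], [0.7017, 0.3768]] [0.5974 0.3239] 0.14844448684654307 0.18025786806559652 [np.float64(77.28517897392345), np.float64(-12.451308744708845)]
tip [0.45369316 0.05302226 0.098     ] nut top [0.45306432 0.05351225 0.08      ]
bar [array([0.55453562, 0.32909364]), array([0.63490999, 0.31057085])] [0.5947228  0.31983224]
```

```bash
cat > task.py <<'E'
from h import *
CH=np.array([0.6125,0.0515]);CY=-0.6
def chp(x,y):
    a=np.radians(CY);return CH+np.array([x*np.cos(a)-y*np.sin(a),x*np.sin(a)+y*np.cos(a)])
def j6(xy,yaw): return np.degrees(np.arctan2(xy[1],xy[0]))-yaw
def best(xy,yaw):
    c=[yaw+180*k for k in(-2,-1,0,1,2)];cur=env.read_joint_pos()[5]
    c=[y for y in c if abs(j6(xy,y))<140]
    return min(c,key=lambda y:abs(j6(xy,y)-cur))
def pink(s):
    H=hsv(s);return ((H[...,0]>165)|(H[...,0]<3))&(H[...,1]>70)&(H[...,2]>60)&(H[...,1]<190)
def findblank(s,near,tol=0.07):
    out=[]
    for c in blobs(pink(s),150):
        P=np.array([onz(s,*p[0],.020)[:2] for p in c],np.float32)
        (cx,cy),(a,b),ang=cv2.minAreaRect(P)
        if a<b: a,b,ang=b,a,ang+90
        if np.hypot(cx-near[0],cy-near[1])<tol and a<.12: out.append((np.array([cx,cy]),a,b,ang))
    return min(out,key=lambda o:np.linalg.norm(o[0]-near)) if out else None
def pick(near,tag,yaw0):
    env.gripper_to(0.07)
    env.reach([near[0],near[1],.22],down(best(near,yaw0)))
    s=snap("wrist",tag);f=findblank(s,near);print("found",f)
    if f is None: return False
    xy,a,b,ang=f
    if not(.075<a<.105 and .022<b<.042): print("size bad");return False
    y=best(xy,ang+90)
    env.reach([*xy,.10],down(y))
    env.movel([*xy,.009],rate=.12)
    env.gripper_to(0.0);print("w",env.read_gripper_width())
    env.movel([*xy,.22],rate=.2)
    w=env.read_gripper_width();print("t",env.read_time_s(),"w",w)
    return w>.02
def place(dx):
    xy=chp(dx,0);y=best(xy,CY)
    env.reach([*xy,.22],down(y));print("w over",env.read_gripper_width())
    if env.read_gripper_width()<.02: print("LOST");return
    print(env.movel([*xy,.020],rate=.15,f_stop=15))
    env.gripper_to(.036);env.movel([*xy,.22],rate=.2);print("t",env.read_time_s())
E
python3 - <<'E'
from task import *
if pick(np.array([.4307,.1835]),"b1",105): place(.048)
snap("wrist","b1p")
E
```

```text
found (array([0.43023479, 0.18594897]), 0.08496305346488953, 0.027080999687314034, 21.392778396606445)
w 0.027839182726694445
t 7.4833 w 0.02786333616096578
w over 0.027561492268788807
False
t 11.9667
```

View pics/b1.png

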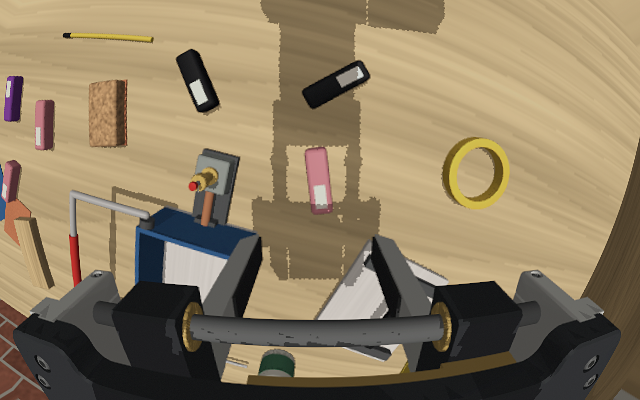

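View pics/b1p.png

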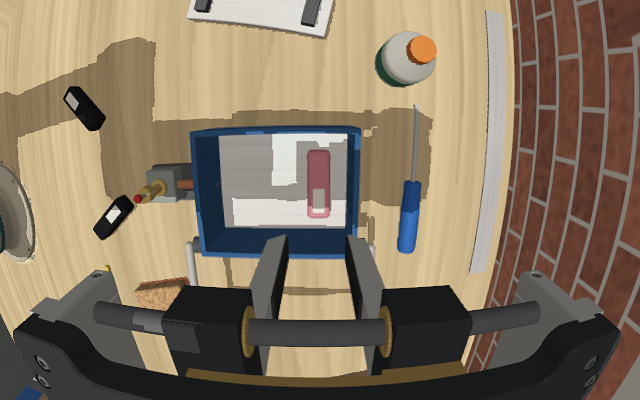

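The first blank was gripped squarely and now lies in the chamber at pixel (318,183). Next, the other two.

```bash
python3 - <<'E'
from task import *
if pick(np.array([.446,-.282]),"b2",98): place(-.048)
if pick(np.array([.570,-.392]),"b3",75): place(0)
snap("wrist","b3p")
E
```

```text
found (array([ 0.4470197 , -0.28466088]), 0.08476865291595459, 0.027047615498304367, 6.472797393798828)
w 0.027849961860479975
t 17.625 w 0.02807658627209168
w over 0.02789705074559634
False
t 21.975
found (array([ 0.57202363, -0.3952381 ]), 0.08452882617712021, 0.02701016701757908, 161.8281707763672)
w 0.02789126917090041
t 27.75 w 0.027635167438255698
w over 0.027989949951104872
False
t 32.4
```

View pics/b3p.png

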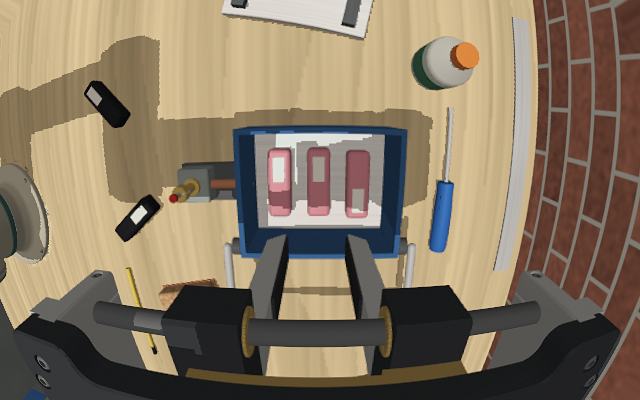

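All three blanks lie flat on the chamber floor, at pixels (280,181), (318,181) and (357,183). Next I'll look at the lid.

```bash
python3 - <<'E'
from task import *
env.gripper_to(.09)
xy=np.array([.597,.322])
env.reach([*xy,.30],down(best(xy,77.3)))
s=snap("wrist","lid");crop(s,220,120,420,270,"lidc",4)
import pickle;pickle.dump(s,open("lid.pkl","wb"))
print(env.read_time_s(),env.read_joint_pos()[5])
t=snap("top","t3")
E
```

```text
34.5417 -54.79810560197819
```

View pics/lid.png

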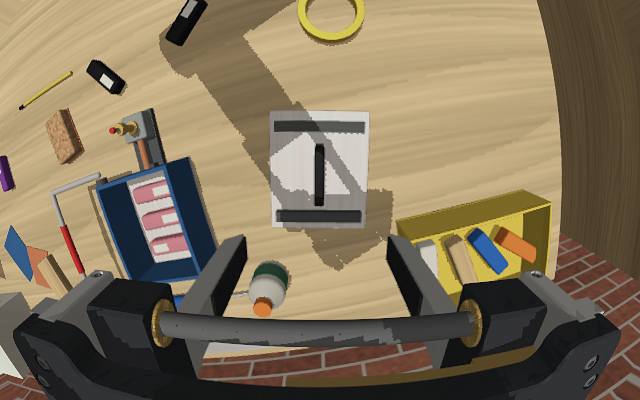

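View pics/lidc.png

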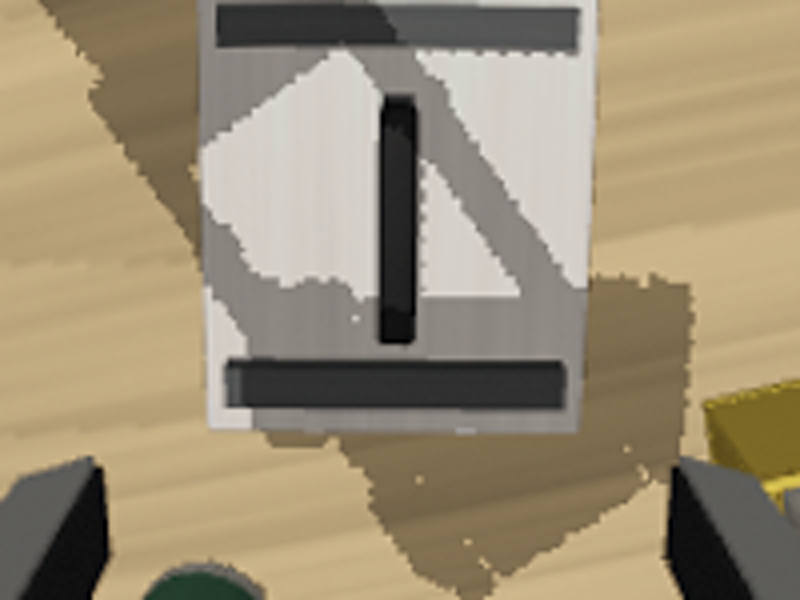

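```bash
python3 - <<'E'
from task import *
import pickle;s=pickle.load(open("lid.pkl","rb"))
q=np.array([onz(s,*p,.022)[:2] for p in [(269.5,111),(369.5,112.5),(364.8,228),(272,227.3)]])
print(q.round(4).tolist(),q.mean(0).round(4))
for i in range(4): d=q[(i+1)%4]-q[i];print(np.linalg.norm(d).round(4),np.degrees(np.arctan2(d[1],d[0])).round(2))
b=np.array([onz(s,220+x/4,120+y/4,.067)[:2] for x,y in [(399,97),(397,344)]]);d=b[1]-b[0]
print("bar",b.mean(0).round(4),np.linalg.norm(d),np.degrees(np.arctan2(d[1],d[0])))
E
```

```text
[[0.4933, 0.274], [0.5275, 0.416], [0.7019, 0.3755], [0.6682, 0.2325]] [0.5977 0.3245]
0.1461 76.47
0.1791 -13.09
0.1469 -103.24
0.1798 166.67
bar [0.5956 0.3253] 0.08522320523459213 -13.099653640573285
```

```bash
python3 - <<'E'
from task import *
xy=np.array([.597,.325]);y=best(xy,76.8)
env.reach([*xy,.16],down(y));env.gripper_to(.05)
print(env.movel([*xy,.042],rate=.1,f_stop=15))
env.gripper_to(0);print("w",env.read_gripper_width())
f0=np.array(env.read_wrist_force())
env.movel([*xy,.26],rate=.12);print("w",env.read_gripper_width(),np.array(env.read_wrist_force())-f0)
env.reach([*CH,.26],down(y+12.6));print("w",env.read_gripper_width(),env.read_ee_pos(),env.read_time_s())
s=snap("wrist","over");
import pickle;pickle.dump(s,open("over.pkl","wb"))
crop(s,200,100,440,280,"overc",3.3)
sd=snap("side");crop(sd,230,60,430,260,"overs",3)
E
```

```text
False
w 0.014074510144550906
w 0.013455369625671211 [ 0.82971353  1.75782105 -8.99318786]
w 0.013770827240945673 [0.61263949 0.05264969 0.26000542] 41.0
```

View pics/over.png

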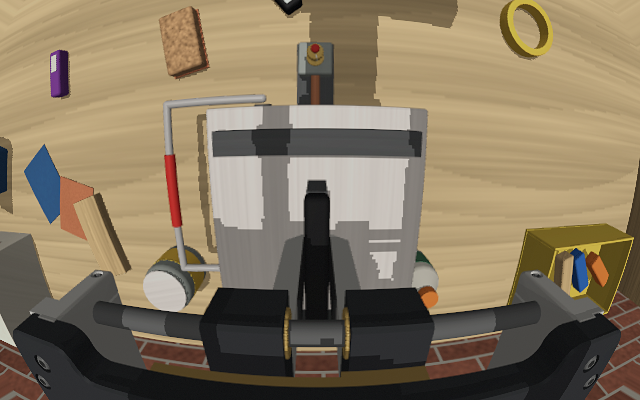

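View pics/overs.png

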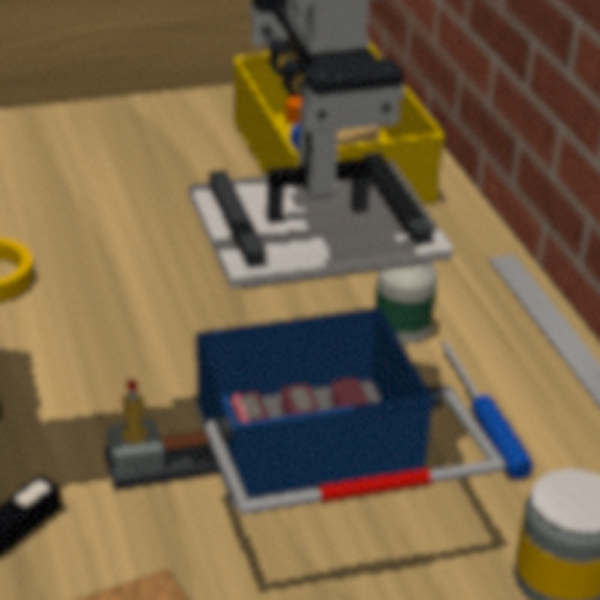

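```bash
python3 - <<'E'
from task import *
import pickle;s=pickle.load(open("over.pkl","rb"))
for p in [(207,109),(428,108.5),(212,129),(422,129.5)]: print(onz(s,*p,.24 if p[1]<120 else .254).round(4))
w=snap("wrist")
for p in [(315,47)]: print("tip",onz(s,*p,.098))
print(env.read_gripper_width(),env.read_ee_pos())
E
```

```text
[ 0.5219 -0.018   0.24  ]
[0.5229 0.1268 0.24  ]
[ 0.535  -0.0102  0.254 ]
[0.5366 0.118  0.254 ]
tip [0.45308115 0.05306437 0.098     ]
0.01363359025386722 [0.61259651 0.05308108 0.25991941]
```

```bash
python3 - <<'E'
from task import *
xy=CH+np.array([0,-.001]);R=env.read_tool_rot()
R=down(89.4)
print(env.movel([*xy,.150],rate=.12,f_stop=15),env.read_ee_pos(),env.read_gripper_width())
print(env.movel([*xy,.1215],rate=.03,f_stop=6),env.read_ee_pos(),env.read_wrist_force(),env.read_time_s())
s=snap("wrist","ins");sd=snap("side");crop(sd,230,60,430,260,"inss",3)
E
```

```text
False [0.6133178  0.05052383 0.15093173] 0.013964576383204528
True [0.61208037 0.05051923 0.1220138 ] [0.18790824 0.90605508 5.90558625] 43.1
```

View pics/ins.png

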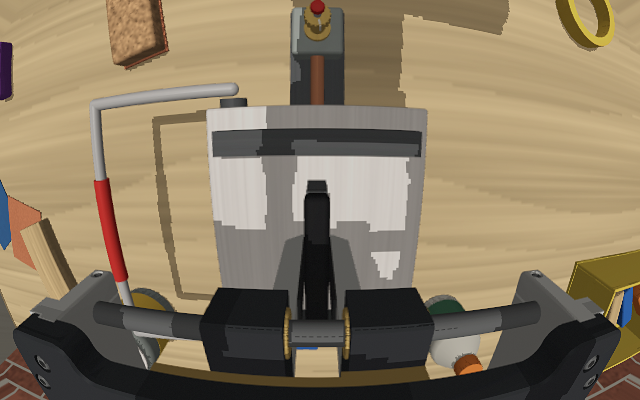

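View pics/inss.png

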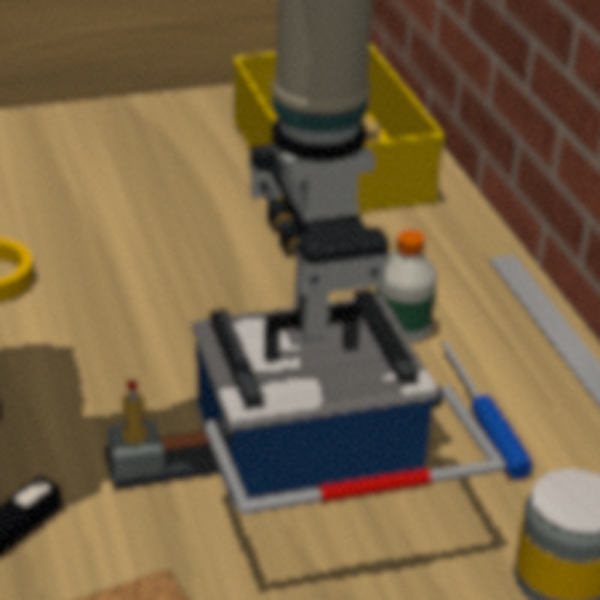

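The contact height (0.122) matches the home height and the plate sits flush on the rim, so I'll release and check.

```bash
python3 - <<'E'
from task import *
xy=np.array(env.read_ee_pos())[:2]
env.gripper_to(.05)
env.movel([*xy,.30],rate=.2);print(env.read_time_s())
env.reach([.54,.01,.34],down(89.4))
s=snap("wrist","home");crop(s,180,60,440,270,"homec",3)
import pickle;pickle.dump(s,open("home.pkl","wb"))
H=hsv(s);m=((H[...,0]>170)|(H[...,0]<5))&(H[...,1]>190)&(H[...,2]>90)
for c in blobs(m,10):
    r=cv2.minAreaRect(c);print(np.round(r[0],1),np.round(r[1],1),onz(s,*r[0],.085).round(4),onz(s,*r[0],.098).round(4))
E
```

```text
44.9833
[227.4 224.5] [55.9  8.1] [ 0.6146 -0.1269  0.085 ] [ 0.6099 -0.1227  0.098 ]
[347.5 113.5] [5. 5.] [0.4537 0.054  0.085 ] [0.4538 0.0527 0.098 ]
```

View pics/home.png

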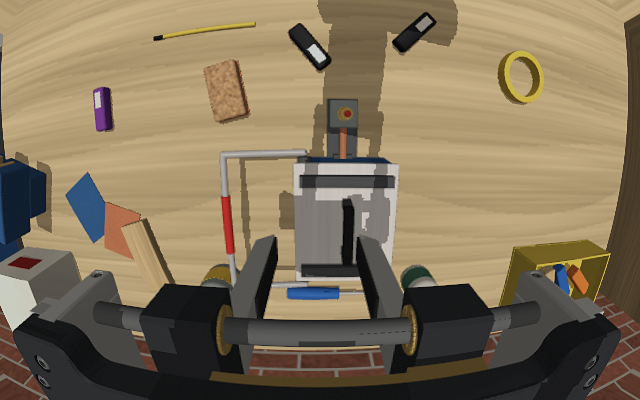

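View pics/homec.png

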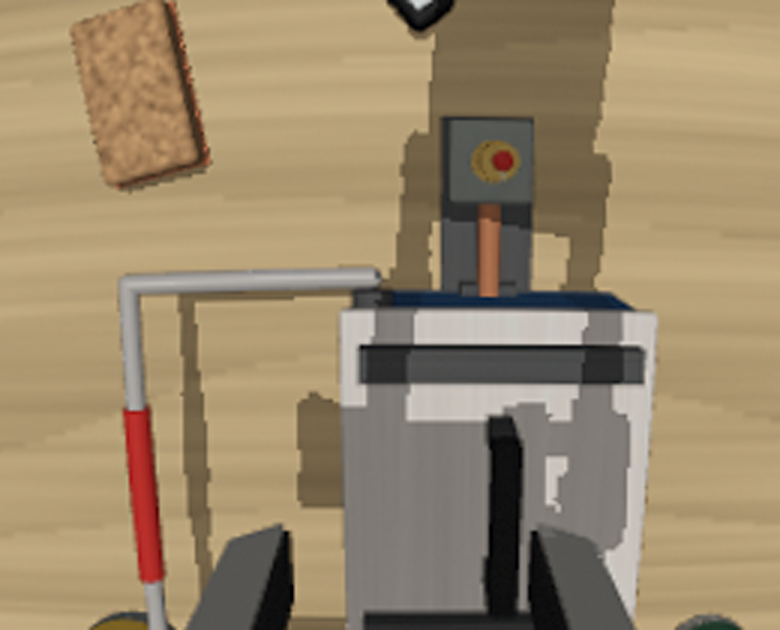

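```bash
python3 - <<'E'
from task import *
import pickle
w=pickle.load(open("home.pkl","rb"));S={"w":w,"t":snap("top"),"s":snap("side")}
def red(s,big):
    H=hsv(s);m=((H[...,0]>170)|(H[...,0]<5))&(H[...,1]>190)&(H[...,2]>70)
    return [cv2.minAreaRect(c)[0] for c in blobs(m,3)]
C={k:red(s,1) for k,s in S.items()};print({k:np.round(v,1).tolist() for k,v in C.items()})
for a,b in ("wt","ws","ts"):
    P,e=tri(S[a],C[a][0],S[b],C[b][0]);print(a,b,P.round(4),e.round(4))
E
```

```text
{'w': [[227.4, 224.5], [24.4, 262.7], [347.5, 113.5]], 't': [[363.5, 169.0]], 's': [[354.8, 221.1]]}
w t [ 0.6114 -0.1233  0.095 ] 0.001
w s [ 0.6114 -0.1234  0.0962] 0.0016
t s [ 0.6119 -0.123   0.0962] 0.0007
```

```bash
python3 - <<'E'
from task import *
h=chp(0,-.06);R=down(89.4);zh=.085;r=.115;d=.011
def P(a):
    q=chp(0,-.06-r*np.cos(a));return [q[0],q[1],zh+r*np.sin(a)-d]
p0=P(.03);print(p0)
env.gripper_to(.05)
env.reach([p0[0],p0[1],.16],R)
print(env.movel(p0,rate=.1,f_stop=10),env.read_ee_pos())
env.gripper_to(0);print("w",env.read_gripper_width(),env.read_time_s(),env.read_wrist_force())
for a in np.linspace(.25,2.55,12):
    env.movel(P(a),rate=.10);f=np.array(env.read_wrist_force())
    print(round(a,2),f.round(1),round(env.read_gripper_width(),4))
    if np.linalg.norm(f)>45 or env.read_gripper_width()<.008: print("STOP");break
print(env.read_time_s());snap("wrist","bail1");sd=snap("side");crop(sd,230,60,430,260,"bails",3)
E
```

```text
[np.float64(0.6106679796538427), np.float64(-0.12343866135737072), np.float64(0.07744948252328701)]
False [ 0.61128787 -0.12357957  0.07818901]
w 0.013272792177096048 48.3833 [ 0.18090961 -0.62978438 -0.72191614]
0.25 [ 1.1  2.7 -1.5] 0.0129
0.46 [ 0.9  4.6 -3.2] 0.0131
0.67 [ 1.9  4.7 -4.6] 0.0134
0.88 [ 2.5  5.  -7.2] 0.0129
1.09 [ 2.1  4.9 -7.9] 0.0131
1.3 [ 1.9  1.7 -4. ] 0.0131
1.5 [-0.5 -0.6  6. ] 0.0132
1.71 [-0.3  0.4  5.9] 0.0132
1.92 [1.6 1.8 4.7] 0.0135
2.13 [ 3.7 -0.   0.2] 0.0129
2.34 [ 4.6 -2.1 -1.4] 0.013
2.55 [ 6.3 -2.6 -2.7] 0.0132
53.0917
```

View pics/bails.png

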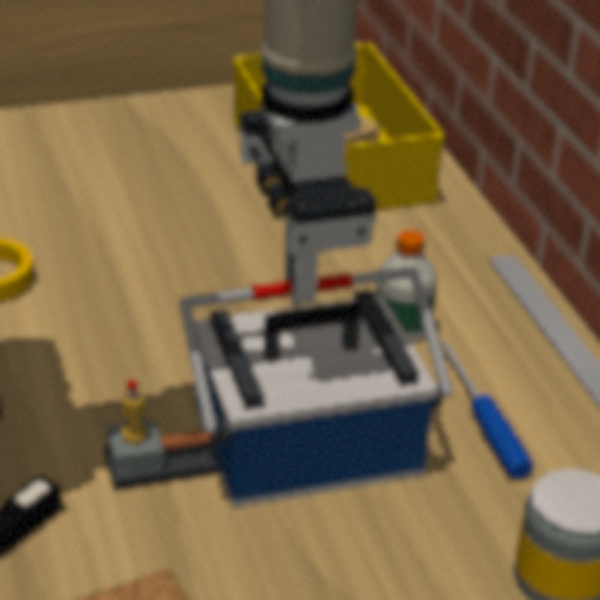

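The bail is gripped and held above the lid at about 2.55 rad. Now I'll lower it onto the ribs.

```bash
python3 - <<'E'
from task import *
zh=.085;r=.115;d=.011
def P(a):
    q=chp(0,-.06-r*np.cos(a));return [q[0],q[1],zh+r*np.sin(a)-d]
for a in (2.66,2.74,2.80,2.85,2.90):
    st=env.movel(P(a),rate=.04,f_stop=8);print(a,st,np.array(env.read_ee_pos()).round(4),np.array(env.read_wrist_force()).round(1))
    if st: break
p=np.array(env.read_ee_pos());print("z grip",p[2]+d,"angle",np.arctan2(p[2]+d-zh,p[1]+.0085))
env.gripper_to(.045);env.movel([p[0],p[1],.28],rate=.2)
print(env.read_time_s())
s=snap("wrist","bail2");sd=snap("side");crop(sd,230,60,430,260,"bails2",3)
E
```

```text
2.66 False [0.6135 0.0937 0.1258] [ 5.  -3.4 -1.7]
2.74 False [0.6135 0.0977 0.1174] [ 4.8 -2.4 -1.3]
2.8 False [0.6135 0.1    0.1113] [ 5.6 -3.5 -0.8]
2.85 True [0.6138 0.1    0.111 ] [-0.3 -0.2  5.6]
z grip 0.12198947697346821 angle 0.32862516908657496
56.2417
```

View pics/bails2.png

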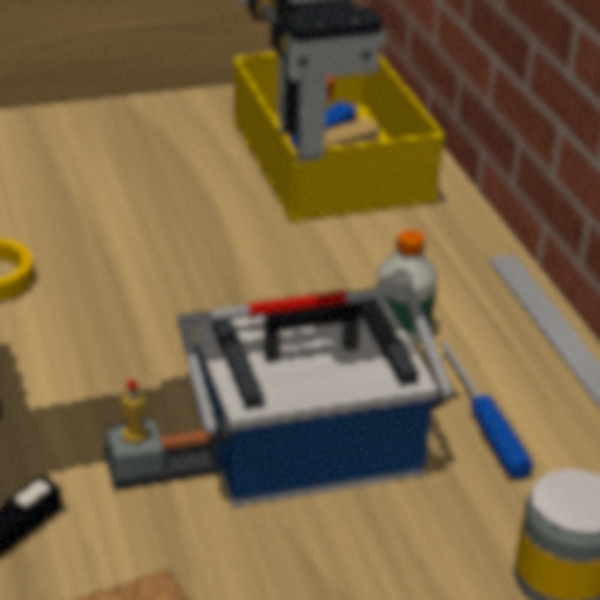

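View pics/bail2.png

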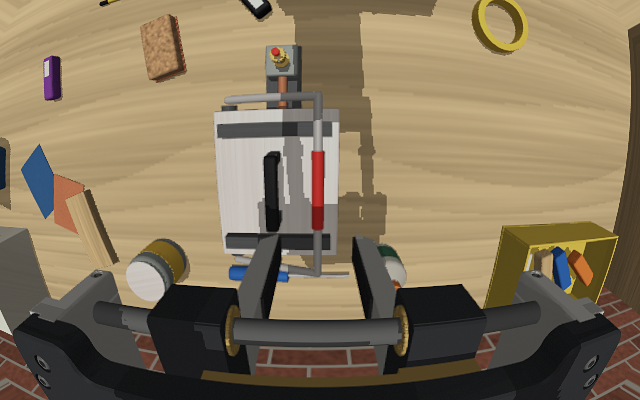

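The bail rests on the ribs at about 2.81 rad and the lid is still home. Next I'll take a close look at the valve.

```bash
python3 - <<'E'
from task import *
import pickle
xy=np.array([.4535,.053])
env.reach([.48,.053,.25],down(0))
yaw=-140.
env.reach([*xy,.20],down(yaw));print(env.read_joint_pos(),env.read_time_s())
s=snap("wrist","nut")
H=hsv(s);m=((H[...,0]>170)|(H[...,0]<5))&(H[...,1]>190)&(H[...,2]>70)
for c in blobs(m,20):
    r=cv2.minAreaRect(c);print(np.round(r[0],1),np.round(r[1],1),onz(s,*r[0],.097).round(4))
p=proj(s,[.4537,.053,.098]).astype(int);print(p)
crop(s,max(p[0]-90,0),max(p[1]-70,0),p[0]+90,p[1]+70,"nutc",4)
E
```

```text
[-2.07412966e+00  5.71499701e+00  1.00113889e+02  1.79240604e-03
  7.41596260e+01  1.37902443e+02] 59.7583
[149.6 139.7] [89.5 14. ] [0.6221 0.1095 0.097 ]
[316. 201.] [8. 8.] [0.454  0.0515 0.097 ]
[315 202]
```

View pics/nut.png

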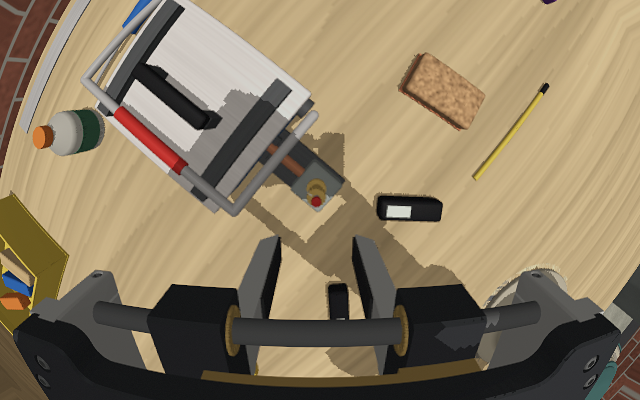

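View pics/nutc.png

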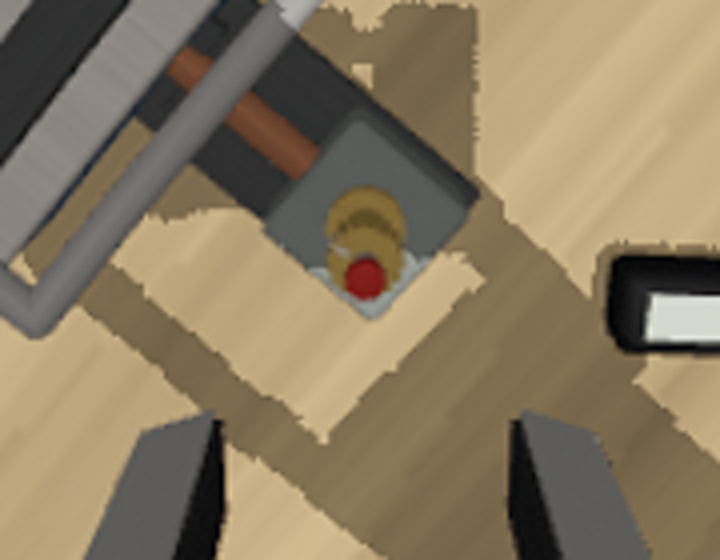

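```bash
python3 - <<'E'
from task import *
xy=np.array([.4538,.0524]);yaw=-140.
env.gripper_to(.04)
env.movel([*xy,.12],rate=.15)
print(env.movel([*xy,.057],rate=.06,f_stop=8),env.read_ee_pos())
env.gripper_to(0);print("w",env.read_gripper_width(),np.array(env.read_wrist_force()).round(2),np.array(env.read_wrist_torque()).round(2),env.read_time_s())
z0=env.read_ee_pos()[2]
snap("wrist","nutg")
for k in range(1,5):
    a=15*k
    env.reach([*xy,.057+.00128*np.radians(a)],down(yaw+a))
    print(a,round(env.read_gripper_width(),4),np.array(env.read_wrist_force()).round(1),np.array(env.read_wrist_torque()).round(2),round(env.read_joint_pos()[5],1),env.read_time_s())
sd=snap("side");crop(sd,240,150,340,250,"nuts",6)
E
```

```text
False [0.45418398 0.05238705 0.05733021]
w 0.017044345993881393 [ 2.03  1.84 -0.5 ] [ 0.43 -0.15  0.03] 62.5083
15 0.0171 [0.8 4.1 1.5] [ 0.58 -0.22  0.05] 123.0 62.9167
30 0.0169 [2.  3.1 1.2] [ 0.58 -0.25  0.01] 108.1 63.275
45 0.0174 [2.7 3.2 0.8] [ 0.62 -0.27 -0.01] 93.1 63.6333
60 0.0174 [2.8 2.9 0. ] [ 0.58 -0.4   0.01] 78.1 63.9917
```

View pics/nutg.png

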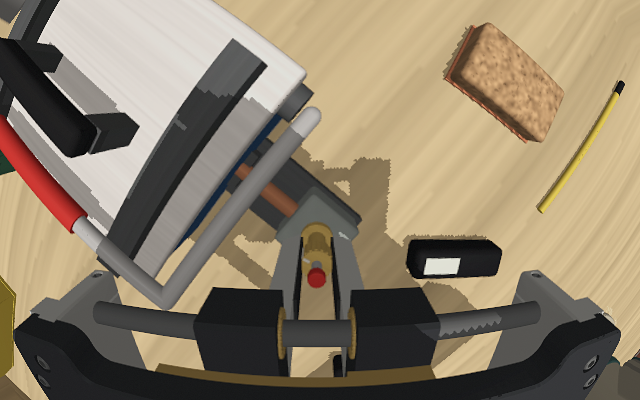

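View pics/nuts.png

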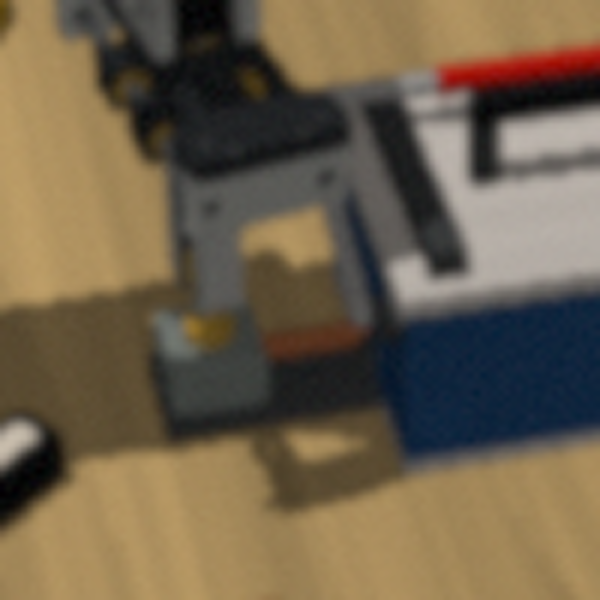

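```bash
python3 - <<'E'
from task import *
xy=np.array([.4538,.0524]);yaw=-140.
for a in list(range(75,256,15))+[264]:
    env.reach([*xy,.057+.00128*np.radians(a)],down(yaw+a))
    T=np.array(env.read_wrist_torque());print(a,round(env.read_gripper_width(),4),np.array(env.read_wrist_force()).round(1),T.round(2),round(env.read_joint_pos()[5],1))
    if abs(T[2])>.3: print("STOP");break
print(env.read_time_s())
env.gripper_to(.04);p=env.read_ee_pos()
env.movel([p[0],p[1],.20],rate=.12)
s=snap("wrist","nut2")
p=proj(s,[.4537,.053,.098]).astype(int);crop(s,max(p[0]-60,0),max(p[1]-60,0),p[0]+60,p[1]+60,"nut2c",5)
H=hsv(s);m=((H[...,0]>170)|(H[...,0]<5))&(H[...,1]>190)&(H[...,2]>70)
for c in blobs(m,20):
    r=cv2.minAreaRect(c);print(np.round(r[0],1),np.round(r[1],1),onz(s,*r[0],.097).round(4))
sd=snap("side");crop(sd,250,170,310,230,"nuts2",9)
E
```

```text
75 0.0175 [3.8 2.7 1.2] [ 0.52 -0.56 -0.01] 63.1
90 0.0173 [ 4.1  2.9 -0.1] [ 0.4  -0.67  0.08] 48.1
105 0.0168 [3.8 1.9 0.6] [ 0.34 -0.76 -0.  ] 33.2
120 0.0171 [4.5 2.5 1.3] [ 0.27 -0.85  0.05] 18.2
135 0.0168 [4.9 1.6 1.5] [ 0.28 -0.86  0.01] 3.2
150 0.0171 [5.3 1.3 0.8] [ 0.31 -0.89  0.07] -11.8
165 0.0169 [4.6 2.4 0.8] [ 0.35 -0.9   0.01] -26.9
180 0.0173 [5.1 2.2 0.1] [ 0.38 -0.93  0.1 ] -41.8
195 0.0172 [5.8 3.5 0.8] [ 0.47 -0.97  0.01] -56.8
210 0.0171 [ 6.   3.2 -0.5] [ 0.56 -1.    0.02] -71.8
225 0.0172 [5.7 2.8 0.7] [ 0.58 -0.97  0.02] -86.9
240 0.0172 [6.3 3.8 0.1] [ 0.59 -0.96  0.08] -101.8
255 0.0172 [5.2 2.5 0.1] [ 0.67 -0.95  0.06] -116.8
264 0.017 [4.7 1.9 0.2] [ 0.4  -0.83 -0.11] -125.7
68.975
[267.4 353. ] [ 9.7 22.6] [0.642  0.1091 0.097 ]
[315.2 204.3] [8.3 8.6] [0.4525 0.0519 0.097 ]
```

View pics/nut2c.png

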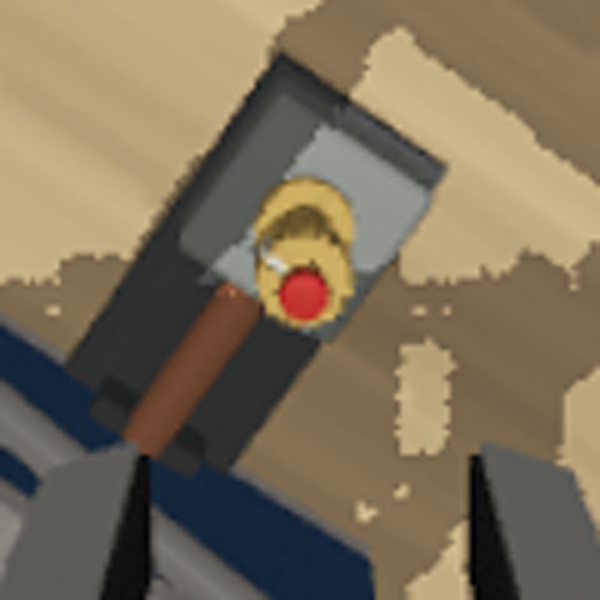

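View pics/nuts2.png

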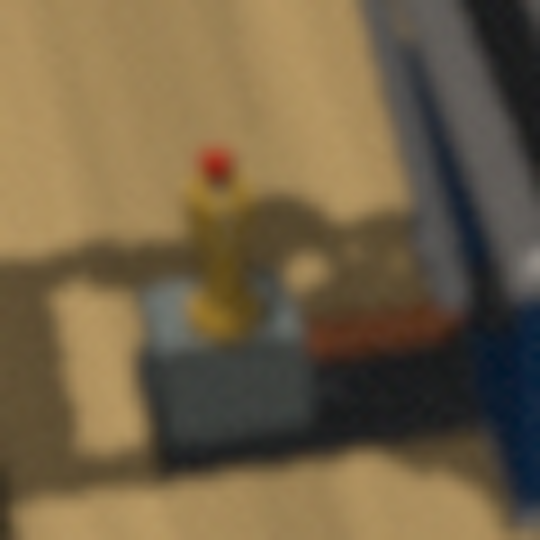

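The white mark on the nut stayed in the same place in the gripper's view through the 264° turn (left of centre before and after). The nut therefore turned with the gripper, and it has visibly risen towards the tip. Next I'll press the tip.

```bash
python3 - <<'E'
from task import *
env.gripper_to(0);xy=[.4532,.0521]
env.movel([*xy,.125],rate=.1)
print(env.movel([*xy,.106],rate=.05,f_stop=3),env.read_ee_pos());f0=np.array(env.read_wrist_force())
z=.106;st=False
for z in np.arange(.104,.086,-.001):
    st=env.movel([*xy,z],rate=.02,f_stop=9);f=np.array(env.read_wrist_force())-f0
    print(round(z,4),round(env.read_ee_pos()[2],4),f.round(1),st)
    if st or f[2]>7.5: break
env.wait(1.0);print(env.read_ee_pos(),(np.array(env.read_wrist_force())-f0).round(1))
sd=snap("side");crop(sd,250,150,310,230,"press",7)
E
```

```text
False [0.45303064 0.05208631 0.10571242]
0.104 0.104 [ 0.4 -1.   0.8] False
0.103 0.103 [ 0.7 -0.9  0.4] False
0.102 0.1019 [-0.6 -1.6 -0.3] False
0.101 0.1009 [ 0.  -1.   1.4] False
0.1 0.0999 [-0.5 -1.   0.4] False
0.099 0.0989 [-0.5 -0.7  0.9] False
0.098 0.0981 [-1.2 -0.9  0.8] False
0.097 0.0971 [-1.5 -0.4  1.7] False
0.096 0.0961 [-1.  -1.2  2.1] False
0.095 0.0951 [-0.5 -1.   4. ] False
0.094 0.0942 [-1.4 -0.3  4.8] False
0.093 0.0941 [-2.6 -0.3 12. ] False
[0.45341395 0.05208695 0.09412047] [-2.8 -0.7 12.1]
```

View pics/press.png

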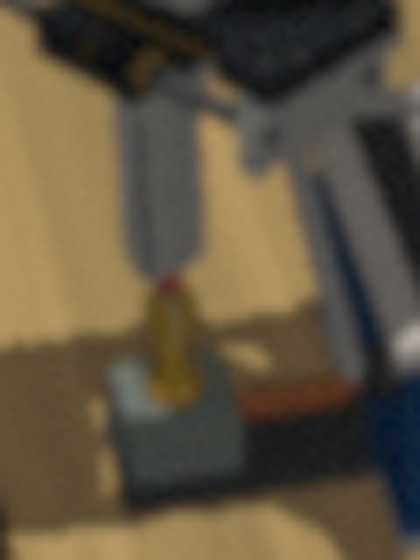

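The spring force rose to about 4.8 N, then hit a hard stop after roughly 4.5 mm of travel, and I held it there for over 1 s. Now I'll release and do the final checks.

```bash
python3 - <<'E'
from task import *
env.movel([.4532,.0521,.25],rate=.12)
env.reach([.50,.0,.36],down(89.4)); env.wait(.3)
s=snap("wrist","fin");crop(s,200,50,440,270,"finc",3.2)
sd=snap("side");crop(sd,240,150,420,260,"fins",4);t=snap("top","fint")
H=hsv(s);m=((H[...,0]>170)|(H[...,0]<5))&(H[...,1]>190)&(H[...,2]>70);Hs=hsv(sd);ms=((Hs[...,0]>170)|(Hs[...,0]<5))&(Hs[...,1]>170)&(Hs[...,2]>70)
A=[cv2.minAreaRect(c)[0] for c in blobs(m,8)];B=[cv2.minAreaRect(c)[0] for c in blobs(ms,2)];print(A,B)
for a in A:
    for b in B:
        P,e=tri(s,a,sd,b)
        if e<.006: print(np.round(a),np.round(b),P.round(4),e.round(4))
print(env.read_time_s())
E
```

```text
[(383.01751708984375, 251.28140258789062), (35.81599807739258, 274.5119934082031)] [(328.99163818359375, 160.9358673095703)]
[383. 251.] [329. 161.] [0.6141 0.1003 0.1193] 0.0018
79.65
```

View pics/finc.png

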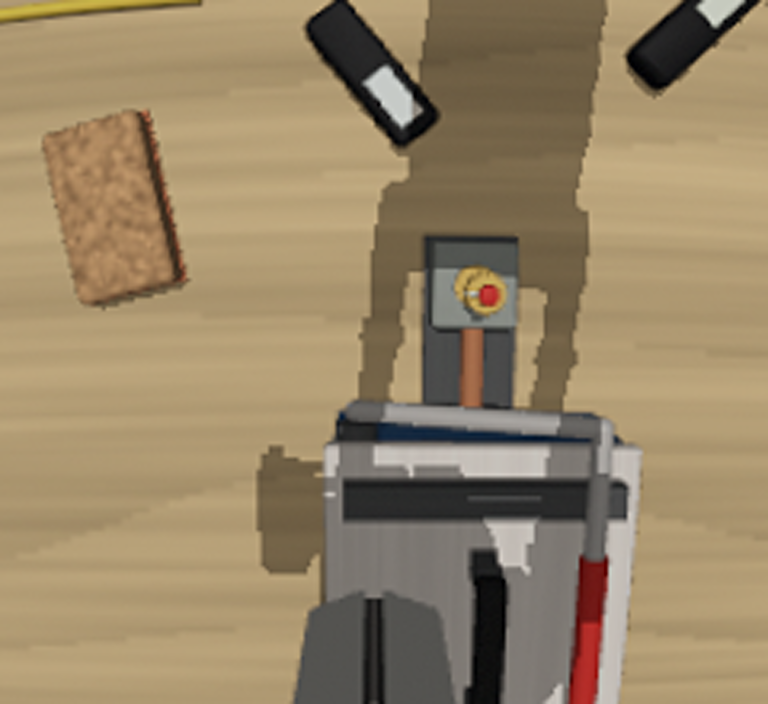

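View pics/fins.png

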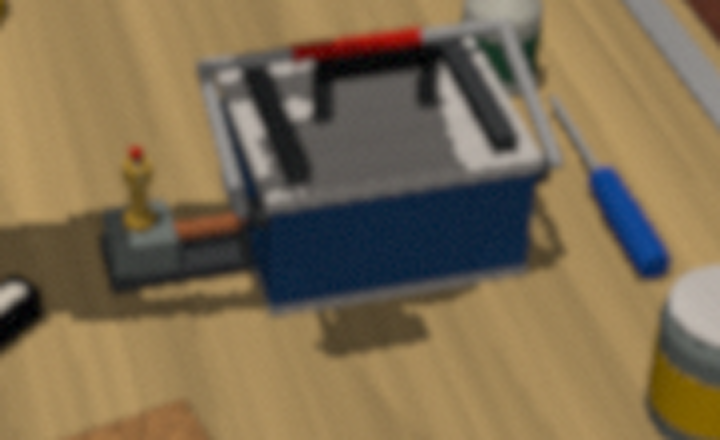

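View pics/fint.png

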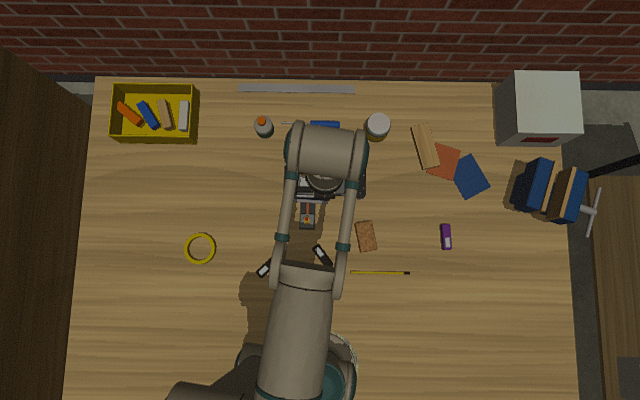

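```bash
python3 -c "
from rig import env
env.finish_job();print(env.read_time_s())"
```

```text
the job is handed in; nothing more can be done
the job is handed in; nothing more can be done
```

I carried out every step in order and handed the job in after about 80 s of robot time. `finish_job` reports no verdict, so the result below rests on my own checks.

- **Blanks:** there were three pink blanks, and all three lay flat on the chamber floor when I last saw them, before the lid went on. The black and purple look-alikes were left alone.
- **Lid:** it sits home. The fingers met the stop at TCP height 0.122 m, which matches the home height, and the plate looks flush and level in the side view.
- **Bail:** it lies on the ribs. The last two-view check put its grip at (0.614, 0.100, 0.119) m, about 2.82 rad.
- **Lock nut:** I turned it 264° (about 4.6 rad) in one grasp. Its white mark kept its place in the gripper's view, so it did not slip. A small counter-torque at the end suggests it was about at its stop.
- **Valve tip:** it went down about 4.4 mm. The spring reached about 5 N before a hard stop, I held it for over 1 s, and it looks up again in the final side view.

In the last pictures the bystanders are where they started, as far as they can be seen; the arm hid part of the top view.

- **One mismatch:** two-view sightings put the flat-out bail grip at 95–96 mm high, against the stated 85 mm or so. Part of that is seeing only the bar's upper surface; I gripped at about 88 mm and it held.
- **One failed check:** I could not triangulate the valve tip at the end because its colour patch was too small, so its return is judged by eye only.

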